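Sweep the surface plate and set out the housings on the parallel bar

ROBOT

A 6-joint arm with a two-finger parallel gripper is mounted at the origin on the work surface. World frame = base frame: x ahead of the robot, y to its left, z up, the work surface at z = 0. Lengths are in m, angles in rad, forces in N, time in s.
With the tool pointing down it reaches from about 0.25 to 0.8 m from the base axis. Payload 8.5 kg.
Tool frame: the origin (TCP) lies at the very end of the fingers, on their centre line; the grasp point (between the pads) lies 19 mm behind it; z points along the fingers, y is the line along which they close (so a half turn about z gives the same grasp; the last joint's range is limited). The gripper opens to 85 mm and grips with 20 to 120 N. Pads are 22 mm wide; open, the fingers measure 114 mm over their backs; the gripper's body (76 mm by 85 mm) begins 54 mm behind the grasp point. The pads swing forward as they close: fully open they stand 13 mm farther back than shut.
Start: joints at [1.113, 0.238, -0.013, 1.319, 0, 1.571], TCP at [0.232, 0.471, 0.231] pointing down, gripper open.
Joint ranges: [-2.66, 2.66], [-1.03, 1.9], [-1.14, 1.46], [-1.82, 2.27], [-1.45, 1.34], [-3.14, 3.14]. Speed limits (rad/s): [2.22, 2.22, 2.79, 3.14, 3.14, 3.14].

INTERFACE

Orientations are given as a unit quaternion [x, y, z, w].
In Python, from plant import status, vision, order gives the robot as it stands.
- The arm moves only by the tool jog_arm, never from a script. Its argument "motion" is a list of rows, each a list of 5 numbers: the shift along the world's x, y, z normalised to -1 to 1, where 1 is 1000 mm, then the turn about the world's z normalised to -1 to 1, where 1 is pi/4 rad, then the finger opening in mm, from 0 to 85.4. A call has 1 to 5 rows; each row is the pose to reach, as a shift and turn from the pose commanded when the call began; what a row does not reach only later rows make up. A row lasts 1/12 s, in which the tool goes at most 41.7 mm and 7.16 degrees, less where a joint would pass 70% of its speed; a pose out of reach is approached as far as the arm can. A call with a number of a shift or a turn outside -1 to 1 is refused whole. A call with a gripper value outside its range is refused whole. The fingers move at their own pace and stop on an object; "newtons" is the grip in N (left out, the last holds). Time passes only in rows, so rows that repeat a pose let the fingers close. It gives the time, the measured TCP pose, the force, the opening and the grip force at its end, in the units of the state.
- status.observe(): the state, without advancing time (a new reading comes with each control period).
- vision.snapshot(name): name is "scene" or "side" or "wrist"; returns (picture, depth): 400x640x3 uint8, blue, green, red; 400x640 float32, m along the optical axis (not along the pixel's ray), 0 where there is no reading.
- vision.camera_params(name): a dict with "fx", "fy", "cx", "cy" (pixels), "extrinsics" (4x4, takes a point from camera to world coordinates). Camera axes: x right, y up, looking along -z (the intrinsics and any distortion apply to the point x, -y, -z); pixel columns grow to the right and rows downward; lengths in m; the calibration is good to about 2 mm. A picture is of the moment at which its call begins: read the wrist's pose just before it. camera_params takes no time and is no camera call; for the wrist camera it gives the pose at the moment of the call.
- order.finish_job(): hands the job in; it is judged then, once.
The state is a dict: "time_s": time; "q": joint angles; "qvel": joint speeds; "effort": joint torques, N m; "ee_pos": TCP position; "tcp_rot": TCP orientation; "wrist_force": force on the tool from outside, world axes, zero at the start; "torque": the same for the moment, N m; "grip_width": opening from 0.0 (shut) to 1.0 (fully open); "finger_force": force on a finger pad.
Only numpy, scipy, OpenCV 4.12 (cv2) and the standard library are available. Lean on these libraries where they do the work, as an engineer would, in place of code of your own. Each camera call takes 0.05 s, during which the arm holds its last target. There are 200 camera calls.

TASK

Get the inspection plate ready: first sweep every scrap piece off the granite plate into the grey tray beside it with the bench brush, never with the gripper itself, and stand the brush back on its cork pad, bristles down. Then set every aluminium housing on the steel bar, open side up, each lying level and square across the bar with its long side crosswise and its middle over the bar. Leave the jar, tape and screwdriver alone.

Things in the scene. Friction and masses are not known exactly. Their poses are not given: they have to be found in the camera images.
- plate: dark granite surface plate, fixed, 260 (x) x 340 (y) x 50 mm high; origin at the centre of its underside, so its top is 50 mm above the origin
- bar: bright steel parallel bar, fixed on the far half of the plate's top: 20 mm wide (its x), 300 mm long (its y), 24 mm high; origin at the centre of its underside, on the plate's top; z up
- tray: grey open scrap tray, fixed on the bench close against the plate's left or right edge (it varies): 200 (x) x 110 (y) x 36 mm high outside, walls and floor 4 mm, so its rim is 14 mm below the plate's top; 225 mm to the side (y) of the plate's centre, 35 mm nearer the robot; turned as the plate is; origin at the centre of its underside
- pad: thin cork pad, fixed on the bench at the plate's other side: 220 (x) x 90 (y) x 3 mm, turned as the plate is; origin at the centre of its underside
- brush: wooden bench brush, about 140 g, standing bristles down on the pad. Stiff (rigid) dark bristle block 64 (x) x 40 (y) mm from z = 0 to 27 mm; wooden back 70 x 44 mm from 27 to 40 mm; on it a straight wooden grip 20 mm wide (y), from z = 40 to 62 mm, from x = +35 mm to a tail at x = -125 mm. Origin at the centre of the bristles' underside; balance point near x = -15 mm
- scrap0: aluminium scrap piece, about 18 g: a block 24 x 18 x 14 mm high; lies on the near half of the plate's top at the start; origin on its underside; four to six of the six scraps are there, the others absent
- scrap1: aluminium scrap piece, about 18 g: a stubby L, 26 x 22 x 12 mm high; lies on the near half of the plate's top at the start; origin on its underside; four to six of the six scraps are there, the others absent
- scrap2: aluminium scrap piece, about 18 g: a block 20 x 20 x 16 mm high; lies on the near half of the plate's top at the start; origin on its underside; four to six of the six scraps are there, the others absent
- scrap3: aluminium scrap piece, about 18 g: a stepped stub 26 x 14 mm, 18 mm high at its tall end; lies on the near half of the plate's top at the start; origin on its underside; four to six of the six scraps are there, the others absent
- scrap4: aluminium scrap piece, about 18 g: a block 22 x 16 x 18 mm high; lies on the near half of the plate's top at the start; origin on its underside; four to six of the six scraps are there, the others absent
- scrap5: aluminium scrap piece, about 18 g: a block 24 x 14 x 16 mm high; lies on the near half of the plate's top at the start; origin on its underside; four to six of the six scraps are there, the others absent
- part0: machined aluminium housing, about 90 g: an open-topped rectangular box 60 (x) x 40 (y) x 26 mm high with 6 mm walls and a little boss inside, lying on the bench left or right of the plate, open side up; origin at the centre of its underside, z up; three or four of the four are there, all alike
- part1: machined aluminium housing, about 90 g: an open-topped rectangular box 60 (x) x 40 (y) x 26 mm high with 6 mm walls and a little boss inside, lying on the bench left or right of the plate, open side up; origin at the centre of its underside, z up; three or four of the four are there, all alike
- part2: machined aluminium housing, about 90 g: an open-topped rectangular box 60 (x) x 40 (y) x 26 mm high with 6 mm walls and a little boss inside, lying on the bench left or right of the plate, open side up; origin at the centre of its underside, z up; three or four of the four are there, all alike
- part3: machined aluminium housing, about 90 g: an open-topped rectangular box 60 (x) x 40 (y) x 26 mm high with 6 mm walls and a little boss inside, lying on the bench left or right of the plate, open side up; origin at the centre of its underside, z up; three or four of the four are there, all alike
- jar: bystander: amber glass jar with a red cap, 48 mm across, 85 mm high, origin under its centre
- tape: bystander: yellow tape roll, 90 mm across, 24 mm high, lying flat, origin under its centre
- screwdriver: bystander: screwdriver lying on the bench
There are look-alikes about, which are no part of the job. What is shaped like the part1 but green or orange is not meant. Several things have the shape of the brush; the one meant has the colours described above.

How it is judged:
On the way, in this order (a step that is already met when the one before it is completed fails the run):
1. every scrap piece lies in the tray (x of scrap0 in the frame of tray between -0.098 and 0.098 m and y of scrap0 in the frame of tray between -0.053 and 0.053 m and height (world z) of each of scrap0, scrap1, scrap2, scrap3, scrap4, scrap5 below 0.047 m and x of scrap1 in the frame of tray between -0.098 and 0.098 m and y of scrap1 in the frame of tray between -0.053 and 0.053 m and x of scrap2 in the frame of tray between -0.098 and 0.098 m and y of scrap2 in the frame of tray between -0.053 and 0.053 m and x of scrap3 in the frame of tray between -0.098 and 0.098 m and y of scrap3 in the frame of tray between -0.053 and 0.053 m and x of scrap4 in the frame of tray between -0.098 and 0.098 m and y of scrap4 in the frame of tray between -0.053 and 0.053 m and x of scrap5 in the frame of tray between -0.098 and 0.098 m and y of scrap5 in the frame of tray between -0.053 and 0.053 m), for 0.2 s.
2. the brush stands released on its pad, bristles down (x of brush in the frame of pad between -0.068 and 0.068 m and y of brush in the frame of pad between -0.036 and 0.036 m and z of brush in the frame of pad between -0.001 and 0.009 m and angle between brush's own z axis and vertical below 0.1 rad and contact force between the fingers and brush below 0.1 N), for 0.3 s.
3. every housing lies released across the bar (x of part0 in the frame of bar between -0.012 and 0.012 m and y of part0 in the frame of bar between -0.15 and 0.15 m and z of part0 in the frame of bar between 0.02 and 0.028 m and angle between each of part0, part1, part2, part3's own z axis and vertical below 0.08 rad and angle between the x axis of each of part0, part1, part2, part3 and the x axis of bar, either way round below 0.26 rad and contact force between the fingers and part0 below 0.1 N and x of part1 in the frame of bar between -0.012 and 0.012 m and y of part1 in the frame of bar between -0.15 and 0.15 m and z of part1 in the frame of bar between 0.02 and 0.028 m and contact force between the fingers and part1 below 0.1 N and x of part2 in the frame of bar between -0.012 and 0.012 m and y of part2 in the frame of bar between -0.15 and 0.15 m and z of part2 in the frame of bar between 0.02 and 0.028 m and contact force between the fingers and part2 below 0.1 N and x of part3 in the frame of bar between -0.012 and 0.012 m and y of part3 in the frame of bar between -0.15 and 0.15 m and z of part3 in the frame of bar between 0.02 and 0.028 m and contact force between the fingers and part3 below 0.1 N), for 0.3 s.
At the end, for the whole second after the job is handed in: Scraps all in the tray; brush upright, released, within 68 mm along and 36 mm across of pad centre; every housing at rest, released on the bar, level within 0.08 rad, square within 0.26 rad, its centre within 12 mm of the bar midline and 150 mm of the bar centre along it (all of step 1 and all of step 2 and all of step 3 and linear speed of each of part0, part1, part2, part3, brush below 0.02 m/s); the robot touches nothing.
It fails at once if the gripper or arm touches a scrap piece (they are moved with the brush) (contact force between any of the fingers, the arm and scrap0 above 1 N or contact force between any of the fingers, the arm and scrap1 above 1 N or contact force between any of the fingers, the arm and scrap2 above 1 N or contact force between any of the fingers, the arm and scrap3 above 1 N or contact force between any of the fingers, the arm and scrap4 above 1 N or contact force between any of the fingers, the arm and scrap5 above 1 N).
It fails at once if a housing is brought onto the plate while scrap still lies on it (((x of part0 in the frame of plate between -0.13 and 0.13 m and y of part0 in the frame of plate between -0.17 and 0.17 m and z of part0 in the frame of plate above 0.045 m) or (x of part1 in the frame of plate between -0.13 and 0.13 m and y of part1 in the frame of plate between -0.17 and 0.17 m and z of part1 in the frame of plate above 0.045 m) or (x of part2 in the frame of plate between -0.13 and 0.13 m and y of part2 in the frame of plate between -0.17 and 0.17 m and z of part2 in the frame of plate above 0.045 m) or (x of part3 in the frame of plate between -0.13 and 0.13 m and y of part3 in the frame of plate between -0.17 and 0.17 m and z of part3 in the frame of plate above 0.045 m)) and z of any of scrap0, scrap1, scrap2, scrap3, scrap4, scrap5 in the frame of plate above 0.047 m).
It fails at once if a bystander is shifted more than 40 mm, or the jar tipped over (distance of any of jar, tape, screwdriver from where it was at the start of the episode above 0.04 m or angle between jar's own z axis and vertical above 0.6 rad).
Of scrap0, scrap1, scrap2, scrap3, scrap4, scrap5 only 4 to 6 are there at a start; the rules pass over those that are not, and their reading is None.
Of part0, part1, part2, part3 only 3 to 4 are there at a start; the rules pass over those that are not, and their reading is None.
At some moment in a run one of part0, part1, part2, part3 may be knocked a few centimetres aside while the robot is not near it.
Once in a run the grip may slacken for a moment while it holds something.
It also fails if it takes over 210 s, if anything falls off the work surface, if the arm or the gripper's body presses on something with over 40 N, if the wrist force passes 120 N, or if a joint passes its speed limit or range.

## Working session

There is one attempt and no reset: what is moved stays moved. The work goes in short steps, Python scripts to look and compute and a tool call to move; the robot and the scene stay as the last step left them, time stands still between calls to the robot, and variables do not carry over. Pictures are saved under pics/ and viewed, at most 14 in all, crops included, and the job is handed in when it is done.

Besides the shell and the picture viewer there is one more tool, called after "Request:" by a JSON object that holds its "name" and its "arguments". jog_arm: Moves the arm, as the interface text tells. Its arguments: {"type":"object","properties":{"motion":{"type":"array","items":{"type":"array","items":{"type":"number"}}},"newtons":{"type":"number"}},"required":["motion"]}

```bash
ls; mkdir -p pics
cat > h.py <<'E'
import numpy as np, cv2
from plant import status, vision, order
def snap(n):
    p=vision.camera_params(n); im,d=vision.snapshot(n); return im,d,p
def cloud(d,p):
    v,u=np.mgrid[0:d.shape[0],0:d.shape[1]]
    c=np.stack([(u-p['cx'])/p['fx']*d,-(v-p['cy'])/p['fy']*d,-d,np.ones_like(d)],-1)
    w=c@np.array(p['extrinsics']).T
    w=w[...,:3]; w[d<=0]=np.nan; return w
E
python3 - <<'E'
from h import *
print(status.observe())
for n in ['scene','side','wrist']:
    im,d,p=snap(n); cv2.imwrite(f'pics/{n}0.png',im); np.savez(f'{n}0.npz',im=im,w=cloud(d,p)); print(n,p)
E
```

```text
pics
{'time_s': 0.0, 'q': array([ 1.11302122e+00,  2.38785072e-01, -1.42536734e-02,  1.31919633e+00,
       -5.45222510e-06,  1.57079145e+00]), 'qvel': array([ 1.67767248e-08, -1.21477018e-03,  5.36948944e-04, -2.14407236e-04,
        5.88350973e-04,  1.70194834e-04]), 'effort': array([ 1.40520874e-04, -5.38774395e+01,  3.46439981e+01,  1.84610579e-02,
        4.21739196e-05, -1.62846965e-05]), 'ee_pos': array([0.23184412, 0.47057297, 0.2306756 ]), 'tcp_rot': array([ 2.26891796e-01,  9.73919707e-01, -7.01231089e-04, -1.60568656e-04]), 'wrist_force': array([ 0.06229227, -0.09271482, -0.12639825]), 'torque': array([ 0.01175856, -0.02852866,  0.00869796]), 'finger_force': 0.0, 'grip_width': 0.9998211350502865}
scene {'fx': 392.24874884129315, 'fy': 392.24874884129315, 'cx': 319.259125986096, 'cy': 202.62999652958874, 'extrinsics': array([[-0.3624498 , -0.57974148,  0.7297465 ,  1.24890744],
       [ 0.93200114, -0.22377141,  0.28513197,  0.22058546],
       [-0.00200643,  0.78347059,  0.62142562,  0.68708553],
       [ 0.        ,  0.        ,  0.        ,  1.        ]])}
side {'fx': 361.44488684719767, 'fy': 361.44488684719767, 'cx': 313.87295652234565, 'cy': 196.7812005657345, 'extrinsics': array([[ 0.99759425,  0.03673585, -0.05878938,  0.45452735],
       [-0.06923431,  0.57091402, -0.81808544, -0.98259657],
       [ 0.00351061,  0.82018757,  0.57208393,  0.70550116],
       [ 0.        ,  0.        ,  0.        ,  1.        ]])}
wrist {'fx': 280.4466438663165, 'fy': 280.4466438663165, 'cx': 321.57527701461584, 'cy': 194.7115122005724, 'extrinsics': array([[ 0.44175453, -0.85320981, -0.27728318,  0.16088624],
       [ 0.89713374,  0.41943539,  0.13865428,  0.50654888],
       [-0.00199881, -0.31001125,  0.95073079,  0.37443142],
       [ 0.        ,  0.        ,  0.        ,  1.        ]])}
```

View pics/scene0.png

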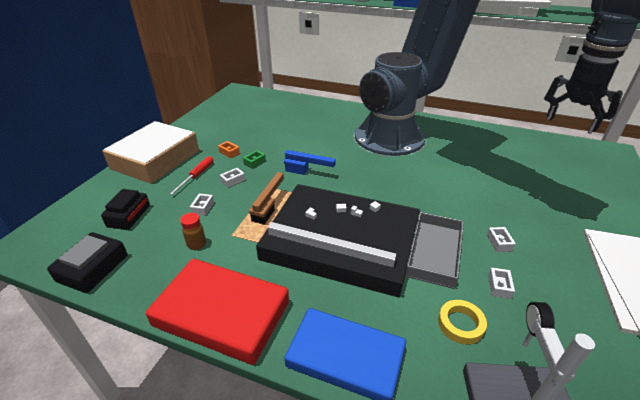

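View pics/side0.png

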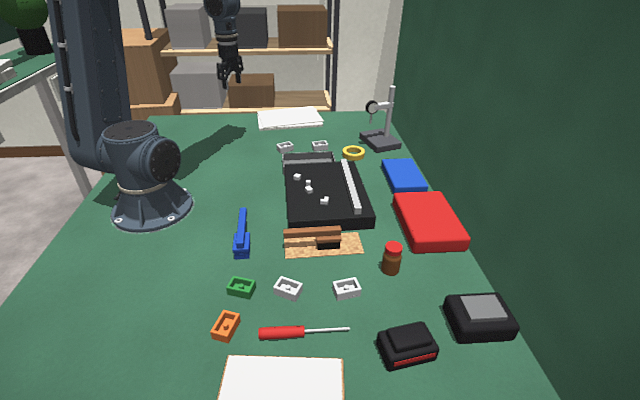

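The scene shows the plate in the middle (260–420, 185–285), with the tray at +y (435, 248) and the brown brush on its cork pad at -y (265, 205). Four white housings lie at (232,177), (202,204), (501,239) and (502,282), and about 4–5 scraps lie around (310–375, 210). Next I build a metric top view.

```bash
cat > ortho.py <<'E'
from h import *
def ortho(pairs,x0,x1,y0,y1,s=1000,zmax=0.15):
    H=int((x1-x0)*s);W=int((y1-y0)*s)
    img=np.zeros((H,W,3),np.uint8);zm=np.full((H,W),-1.)
    for im,w in pairs:
        w2=cv2.resize(w.astype(np.float32),None,fx=4,fy=4,interpolation=cv2.INTER_NEAREST) if False else w
        P=w2.reshape(-1,3);C=im.reshape(-1,3)
        ok=np.isfinite(P[:,0])&(P[:,2]<zmax)&(P[:,2]>-0.02);P=P[ok];C=C[ok]
        r=((x1-P[:,0])*s).astype(int);c=((y1-P[:,1])*s).astype(int)
        k=(r>=0)&(r<H)&(c>=0)&(c<W);r,c,P,C=r[k],c[k],P[k],C[k]
        o=np.argsort(P[:,2])
        img[r[o],c[o]]=C[o];zm[r[o],c[o]]=P[o,2]
    return img,zm
E
python3 - <<'E'
from ortho import *
L={n:np.load(n+'0.npz') for n in['scene','side']}
s,d=L['scene'],L['side']
for n,a in L.items():
    im,w=a['im'].astype(int),a['w']
    # near plate: white/bright blobs above z 0.02
    g=im.min(2); sat=im.max(2)-g
    m=((g>120)&(sat<40)&(w[...,2]>0.008)&(w[...,2]<0.1)&(w[...,0]>.2)&(w[...,0]<.75)&(abs(w[...,1])<.6)).astype(np.uint8)
    k,lab,st,_=cv2.connectedComponentsWithStats(m,connectivity=8)
    for i in range(1,k):
        if st[i,4]<6: continue
        P=w[lab==i]; 
        print(n,st[i,:5],np.round(P.mean(0),3),'zmax %.3f'%P[:,2].max(), 'rect',[np.round(x,3) for x in cv2.minAreaRect((P[P[:,2]>np.percentile(P[:,2],60)-.003,:2]*1000).astype(np.float32))])
img,z=ortho([(s['im'],s['w']),(d['im'],d['w'])],.2,.7,-.4,.45,s=900)
img=cv2.dilate(img,np.ones((2,2)));cv2.imwrite('pics/o.png',img); print(img.shape)
crop=cv2.resize(s['im'][165:300,225:475],None,fx=3.2,fy=3.2,interpolation=cv2.INTER_CUBIC);cv2.imwrite('pics/c.png',crop)
E
```

```text
scene [161 131  32  22  87] [ 0.385 -0.594  0.071] zmax 0.075 rect [array([ 394.827, -590.375]), array([ 18.903, 145.039]), np.float64(89.975)]
scene [220 168  24  14 125] [ 0.437 -0.379  0.024] zmax 0.028 rect [array([ 435.775, -379.074]), array([44.896, 62.288]), np.float64(63.793)]
scene [171 175  22  19  45] [ 0.522 -0.498  0.014] zmax 0.017 rect [array([ 521.202, -499.711]), array([97.016,  9.19 ]), np.float64(0.072)]
scene [190 194  23  15 148] [ 0.581 -0.388  0.024] zmax 0.028 rect [array([ 579.341, -387.745]), array([61.094, 41.269]), np.float64(8.563)]
scene [370 201  11   8  53] [0.474 0.069 0.064] zmax 0.069 rect [array([474.857,  69.593]), array([19.554, 21.911]), np.float64(63.641)]
scene [336 204  11   7  53] [ 0.509 -0.011  0.062] zmax 0.066 rect [array([508.356,  -9.63 ]), array([19.375, 20.343]), np.float64(18.74)]
scene [306 207  11  10  61] [ 0.555 -0.073  0.061] zmax 0.064 rect [array([556.519, -72.972]), array([30.68 , 20.192]), np.float64(47.213)]
scene [351 206  12   9  57] [0.508 0.031 0.062] zmax 0.069 rect [array([510.354,  31.872]), array([25.884, 17.878]),
[... 2633 characters left out ...]
9   8  50] [ 0.552 -0.076  0.059] zmax 0.063 rect [array([551.676, -72.085]), array([28.046, 21.636]), np.float64(70.159)]
side [273 276  29  20 231] [ 0.434 -0.381  0.024] zmax 0.029 rect [array([ 433.14 , -380.541]), array([41.618, 60.415]), np.float64(61.79)]
side [333 277  28  22 329] [ 0.578 -0.393  0.021] zmax 0.028 rect [array([ 577.194, -389.628]), array([60.856, 42.786]), np.float64(10.637)]
side [305 327  45   5 127] [ 0.519 -0.502  0.015] zmax 0.018 rect [array([ 519.213, -501.669]), array([96.824,  5.534]), np.float64(0.038)]
side [227 355  72   8 300] [ 0.372 -0.595  0.072] zmax 0.075 rect [array([ 387.798, -592.793]), array([ 15.052, 131.669]), np.float64(89.519)]
(449, 765, 3)
```

View pics/c.png

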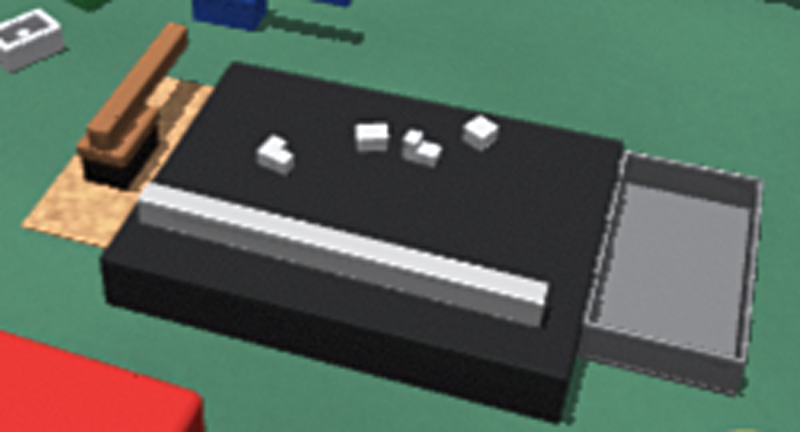

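View pics/o.png

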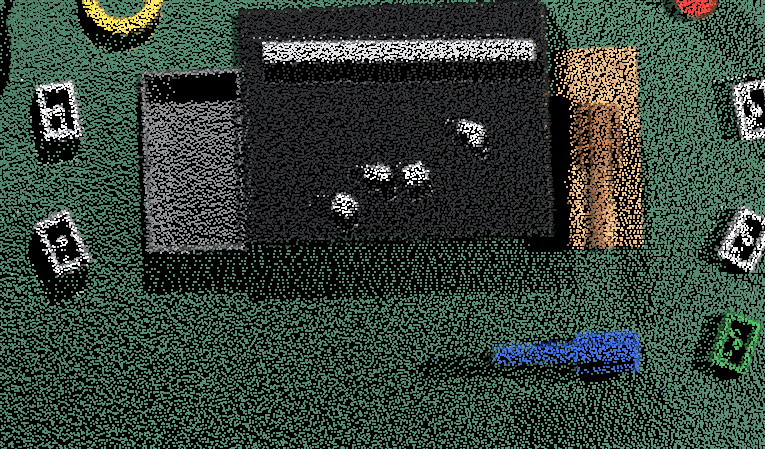

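Run:
```python
from ortho import *
for n in['scene','side']:
    a=np.load(n+'0.npz');im,w=a['im'].astype(int),a['w']
    def rect(m,t):
        P=w[m]; print(n,t,len(P),np.round(P[:,2].mean(),4),np.round(P.min(0),3),np.round(P.max(0),3),cv2.minAreaRect((P[:,:2]*1000).astype(np.float32)))
    r=(w[...,0]>.38)&(w[...,0]<.72)&(w[...,1]>-.3)&(w[...,1]<-.165)
    rect(r&(w[...,2]>.057)&(w[...,2]<.075),'grip')
    rect(r&(w[...,2]<.01)&(im[...,2]>im[...,1]+15),'pad')
    rect((abs(w[...,2]-.05)<.004)&(im.max(2)<60)&(abs(w[...,1]-.01)<.22)&(w[...,0]>.4)&(w[...,0]<.72),'plate')
    rect((abs(w[...,2]-.036)<.004)&(abs(w[...,1]-.25)<.05)&(w[...,0]>.4)&(w[...,0]<.66),'trayrim')
    rect((abs(w[...,2]-.0745)<.004)&(im.min(2)>100)&(abs(w[...,1])<.2)&(w[...,0]>.6)&(w[...,0]<.68),'bar')
```

```text
scene grip 328 0.0635 [ 0.427 -0.3    0.057] [ 0.714 -0.204  0.075] ((576.132568359375, -234.48114013671875), (60.46000289916992, 300.86004638671875), 75.09700012207031)
scene pad 880 0.0025 [ 0.403 -0.3   -0.002] [ 0.715 -0.18   0.01 ] ((563.8805541992188, -230.13548278808594), (112.52774810791016, 313.3973083496094), 85.10236358642578)
scene plate 7712 0.0496 [ 0.433 -0.208  0.046] [0.701 0.186 0.054] ((567.3225708007812, -11.340545654296875), (259.3317565917969, 387.8915100097656), 2.1559336185455322)
scene trayrim 285 0.035 [0.42  0.2   0.032] [0.624 0.294 0.038] ((521.9105834960938, 244.52813720703125), (203.191650390625, 93.79299926757812), 1.5708365440368652)
scene bar 910 0.0734 [ 0.631 -0.142  0.071] [0.658 0.158 0.077] ((644.7767333984375, 8.086090087890625), (24.13927459716797, 300.5420837402344), 0.8589452505111694)
side grip 373 0.0633 [ 0.425 -0.232  0.057] [ 0.583 -0.206  0.067] ((503.59814453125, -219.20846557617188), (157.91921997070312, 24.497507095336914), 0.9343969225883484)
side pad 1252 0.0028 [ 0.425 -0.264 -0.002] [ 0.647 -0.166  0.009] ((536.0979614257812, -216.5203399658203), (220.6741943359375, 92.63417053222656), 2.4864554405212402)
side plate 3677 0.0498 [ 0.428 -0.165  0.046] [0.695 0.178 0.054] ((560.9998779296875, 6.9037933349609375), (258.4635925292969, 338.0272216796875), 2.00319242477417)
side trayrim 87 0.0348 [0.419 0.205 0.032] [0.619 0.293 0.039] ((518.9239501953125, 249.018310546875), (199.34657287597656, 85.3100357055664), 0.5594464540481567)
side bar 311 0.0738 [ 0.63  -0.144  0.071] [0.653 0.155 0.078] ((641.3845825195312, 5.913330078125), (20.518312454223633, 299.1353454589844), 0.7818076014518738)
```

Request:
{"name": "jog_arm", "arguments": {"motion": [[0.016,-0.038,0,0.15,45],[0.032,-0.076,0,0.3,45],[0.048,-0.114,0,0.45,45],[0.064,-0.152,0,0.6,45],[0.08,-0.19,0,0.6,45]], "newtons": 100}}

```text
time_s: 0.57
ee_pos: [0.3094, 0.2863, 0.2311]
tcp_rot: [-0.011, 1.0, -0.0, 0.0]
wrist_force: [0.8, 0.2, 0.3]
grip_width: 0.528
finger_force: 0.0
```

Request:
{"name": "jog_arm", "arguments": {"motion": [[0.016,-0.038,0,0,45],[0.032,-0.076,0,0,45],[0.048,-0.114,0,0,45],[0.064,-0.152,0,0,45],[0.08,-0.19,0,0,45]]}}

```text
time_s: 0.98
ee_pos: [0.3894, 0.0956, 0.2314]
tcp_rot: [-0.007, 1.0, 0.0, 0.0]
wrist_force: [0.6, 0.9, 0.5]
grip_width: 0.53
finger_force: 0.0
```

Request:
{"name": "jog_arm", "arguments": {"motion": [[0.012,-0.037,0,0,45],[0.024,-0.074,0,0,45],[0.036,-0.111,0,0,45],[0.048,-0.148,0,0,45],[0.06,-0.185,0,0,45]]}}

```text
time_s: 1.4
ee_pos: [0.4493, -0.0896, 0.2313]
tcp_rot: [-0.007, 1.0, -0.0, 0.0]
wrist_force: [0.4, 1.1, -0.2]
grip_width: 0.526
finger_force: 0.0
```

Request:
{"name": "jog_arm", "arguments": {"motion": [[0.012,-0.037,-0.01,0,45],[0.024,-0.074,-0.02,0,45],[0.04,-0.11,-0.02,0,45],[0.05,-0.13,-0.04,0,45],[0.05,-0.13,-0.08,0,45]]}}

```text
time_s: 1.82
ee_pos: [0.5035, -0.2228, 0.1535]
tcp_rot: [-0.005, 1.0, -0.002, 0.004]
wrist_force: [1.0, -0.4, -1.2]
grip_width: 0.526
finger_force: 0.0
```

Run:
```python
from h import *
im,d,p=snap('wrist'); cv2.imwrite('pics/w1.png',im); w=cloud(d,p)
s=status.observe(); print(s['ee_pos'],s['tcp_rot'])
P=w[(w[...,2]>.055)&(w[...,2]<.075)&(w[...,1]<-.18)&(w[...,1]>-.26)&(w[...,0]<.65)&np.isfinite(w[...,0])]
print(len(P),P.min(0),P.max(0),np.median(P[:,2]),cv2.minAreaRect((P[:,:2]*1000).astype(np.float32)))
```

```text
[ 0.49727252 -0.21861586  0.14334067] [-0.00529902  0.99998026  0.00126552 -0.00313019]
3881 [ 0.42535242 -0.22949453  0.06164843] [ 0.58359461 -0.20605657  0.06848031] 0.06584274720138808 ((504.5767822265625, -217.84884643554688), (158.59298706054688, 19.291831970214844), 1.633583664894104)
```

View pics/w1.png

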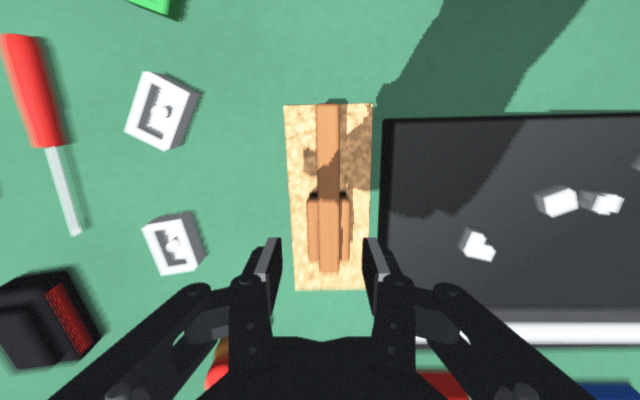

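The wrist view shows the brown brush between the fingers, at about (328, 190), on the pad. I'm going down to grip it.

Request:
{"name": "jog_arm", "arguments": {"motion": [[0.002,0,-0.03,0.01,45],[0.002,0,-0.06,0.01,45],[0.002,0,-0.09,0.01,45],[0.002,0,-0.107,0.01,45],[0.002,0,-0.107,0.01,45]]}}

```text
time_s: 2.28
ee_pos: [0.4986, -0.216, 0.0412]
tcp_rot: [-0.011, 1.0, 0.001, -0.003]
wrist_force: [-0.3, -0.0, 0.6]
grip_width: 0.529
finger_force: 0.0
```

Request:
{"name": "jog_arm", "arguments": {"motion": [[0,0,0,0,5],[0,0,0,0,5],[0,0,0,0,5],[0,0,0,0,5],[0,0,0,0,5]], "newtons": 100}}

```text
time_s: 2.7
ee_pos: [0.5021, -0.2178, 0.0461]
tcp_rot: [-0.011, 1.0, -0.001, 0.001]
wrist_force: [-2.4, 1.0, 7.2]
grip_width: 0.209
finger_force: 99.0
```

Request:
{"name": "jog_arm", "arguments": {"motion": [[0,0,0,0,5],[0,0,0,0,5],[0,0,0.01,0,5],[0,0,0.02,0,5],[0,0,0.03,0,5]]}}

```text
time_s: 3.12
ee_pos: [0.5016, -0.2176, 0.0759]
tcp_rot: [-0.011, 1.0, -0.0, 0.0]
wrist_force: [1.1, -0.1, -1.9]
grip_width: 0.206
finger_force: 98.0
```

Request:
{"name": "jog_arm", "arguments": {"motion": [[0,0,-0.015,0,5],[0,0,-0.03,0,5],[0,0,-0.03,0,5],[0,0,-0.03,0,40],[0,0,-0.03,0,40]]}}

```text
time_s: 3.53
ee_pos: [0.5018, -0.2177, 0.0453]
tcp_rot: [-0.011, 1.0, -0.0, 0.001]
wrist_force: [0.6, 0.4, 0.8]
grip_width: 0.461
finger_force: 0.0
```

Request:
{"name": "jog_arm", "arguments": {"motion": [[0,0,0,0,40],[0,0,-0.01,0,40],[-0.002,0,-0.011,0,40],[-0.002,0,-0.011,0,40],[-0.002,0,-0.011,0,5]]}}

```text
time_s: 3.95
ee_pos: [0.4988, -0.2173, 0.0329]
tcp_rot: [-0.011, 1.0, 0.0, -0.0]
wrist_force: [-0.2, 0.7, 0.2]
grip_width: 0.346
finger_force: 0.0
```

Request:
{"name": "jog_arm", "arguments": {"motion": [[0,0,0,0,5],[0,0,0,0,5],[0,0,0,0,5],[0,0,0,0,5],[0,0,0,0,5]], "newtons": 110}}

```text
time_s: 4.37
ee_pos: [0.4992, -0.2174, 0.0334]
tcp_rot: [-0.011, 1.0, -0.0, -0.0]
wrist_force: [-0.5, 0.1, 1.3]
grip_width: 0.22
finger_force: 107.2
```

Request:
{"name": "jog_arm", "arguments": {"motion": [[0,0,0.02,0,5],[0,0,0.06,0,5],[0,0,0.1,0,5],[0,0,0.1,0,5],[0,0,0.1,0,5]]}}

```text
time_s: 4.78
ee_pos: [0.5008, -0.2181, 0.1355]
tcp_rot: [-0.011, 1.0, -0.001, 0.002]
wrist_force: [0.2, 0.2, -2.4]
grip_width: 0.212
finger_force: 107.7
```

```bash
cat > br.py <<'E'
from h import *
s=status.observe(); print(s['ee_pos'],s['tcp_rot'],s['grip_width'],s['finger_force'])
for n in['side','scene']:
    im,d,p=snap(n); w=cloud(d,p); t=s['ee_pos']
    cv2.imwrite(f'pics/b_{n}.png',im)
    im=im.astype(int)
    m=(im[...,2]>im[...,0]*1.5)&(im[...,2]>50)&(abs(w[...,0]-t[0]-.05)<.12)&(abs(w[...,1]-t[1])<.04)&(abs(w[...,2]-t[2])<.06)
    m&=~((im[...,2]>180)&(im[...,1]<60))
    P=w[m]
    if len(P)<10: print(n,len(P)); continue
    T=P[P[:,2]>np.percentile(P[:,2],85)-.012]
    print(n,len(P),'min',P.min(0)-t,'max',P.max(0)-t,'slope z/x',np.polyfit(P[:,0],P[:,2],1)[0])
E
python3 br.py; python3 -c "
import cv2;a=cv2.imread('pics/b_side.png');cv2.imwrite('pics/b1.png',cv2.resize(a[130:270,220:400],None,fx=4,fy=4,interpolation=2))"
```

```text
[ 0.50084391 -0.21814783  0.13547848] [-0.01064465  0.99994018 -0.00108742  0.00226808] 0.2122296219036634 107.67957329750061
side 696 min [-0.06940942 -0.03608104 -0.00631272] max [0.0838265  0.01275859 0.05160524] slope z/x -0.07815373947989805
scene 522 min [-0.06878643 -0.01862868 -0.00503616] max [0.08693254 0.02801143 0.05984124] slope z/x -0.16742208570315406
```

View pics/b1.png

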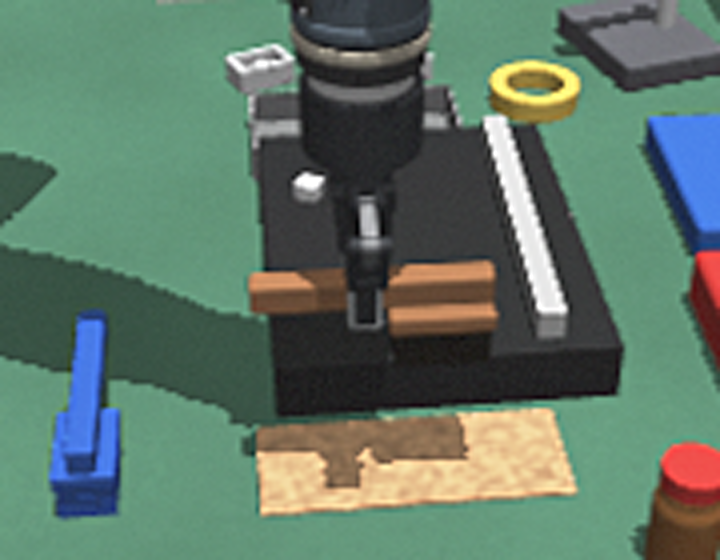

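The brush is held level over its cork pad, with the grip along the y = 290 line of the crop. The scraps still lie on the plate. Next I move to the start of the first sweep.

Request:
{"name": "jog_arm", "arguments": {"motion": [[-0.01,0.03,0,0,5],[-0.022,0.06,0,0,5],[-0.034,0.09,0,0,5],[-0.046,0.12,0,0,5],[-0.058,0.156,0,0,5]]}}

```text
time_s: 5.3
ee_pos: [0.4394, -0.0607, 0.1315]
tcp_rot: [-0.01, 1.0, 0.0, -0.002]
wrist_force: [0.9, 0.3, -1.3]
grip_width: 0.212
finger_force: 107.8
```

Request:
{"name": "jog_arm", "arguments": {"motion": [[0,0,0,0,5],[0,0,-0.02,0,5],[0,0,-0.04,0,5],[0,0,-0.048,0,5],[0,0,-0.05,0,5]]}}

```text
time_s: 5.72
ee_pos: [0.4392, -0.0611, 0.0809]
tcp_rot: [-0.011, 1.0, 0.0, -0.003]
wrist_force: [-0.5, -0.5, -1.0]
grip_width: 0.215
finger_force: 108.0
```

Request:
{"name": "jog_arm", "arguments": {"motion": [[0,0,0,0,5],[0,0,0,0,5]]}}

```text
time_s: 5.88
ee_pos: [0.4414, -0.0617, 0.0834]
tcp_rot: [-0.01, 1.0, -0.0, -0.0]
wrist_force: [-0.4, -0.4, -1.1]
grip_width: 0.216
finger_force: 108.0
```

Request:
{"name": "jog_arm", "arguments": {"motion": [[0,0.012,-0.001,0,5],[0,0.028,-0.001,0,5],[0,0.044,-0.001,0,5],[0,0.06,-0.001,0,5],[0,0.076,-0.001,0,5]]}}

```text
time_s: 6.3
ee_pos: [0.4419, 0.015, 0.0832]
tcp_rot: [-0.01, 1.0, -0.0, 0.001]
wrist_force: [0.8, 1.0, -1.9]
grip_width: 0.215
finger_force: 108.1
```

Request:
{"name": "jog_arm", "arguments": {"motion": [[0,0.016,0,0,5],[0,0.032,0,0,5],[0,0.048,0,0,5],[0,0.064,0,0,5],[0,0.08,0,0,5]]}}

```text
time_s: 6.72
ee_pos: [0.4419, 0.0952, 0.0832]
tcp_rot: [-0.01, 1.0, 0.0, 0.001]
wrist_force: [0.6, 0.2, -1.5]
grip_width: 0.217
finger_force: 108.1
```

Request:
{"name": "jog_arm", "arguments": {"motion": [[0,0.016,0,0,5],[0,0.032,0,0,5],[0,0.048,0,0,5],[0,0.062,0,0,5],[0,0.074,0,0,5]]}}

```text
time_s: 7.13
ee_pos: [0.4419, 0.1696, 0.0831]
tcp_rot: [-0.011, 1.0, 0.0, 0.001]
wrist_force: [-0.3, -0.5, -0.8]
grip_width: 0.222
finger_force: 108.2
```

```bash
cat > look.py <<'E'
from h import *
import sys
for n in['side','scene']:
    im,d,p=snap(n); w=cloud(d,p); cv2.imwrite(f'pics/{sys.argv[1]}_{n}.png',im)
    g=im.min(2).astype(int); sat=im.max(2)-g
    m=((g>110)&(sat<40)&(w[...,2]>.007)&(w[...,2]<.1)&(w[...,0]>.425)&(w[...,0]<.625)&(w[...,1]>-.17)&(w[...,1]<.3)).astype(np.uint8)
    k,lab,st,_=cv2.connectedComponentsWithStats(m,connectivity=8)
    for i in range(1,k):
        if st[i,4]>=5:
            P=w[lab==i]; print(n,st[i],np.round(P.mean(0),3),'z',P[:,2].max().round(3))
E
python3 look.py a; python3 -c "
import cv2;a=cv2.imread('pics/a_scene.png');cv2.imwrite('pics/a1.png',cv2.resize(a[170:300,290:480],None,fx=4,fy=4,interpolation=2))"
```

```text
side [316 151  12   2  14] [0.574 0.29  0.035] z 0.038
side [333 156   2   5   5] [0.617 0.229 0.036] z 0.037
side [320 196   9   8  55] [ 0.552 -0.076  0.058] z 0.064
scene [305 207  12  12  81] [ 0.556 -0.074  0.059] z 0.065
scene [425 226  10  10  60] [0.472 0.214 0.021] z 0.03
scene [442 227  21  51  91] [0.552 0.286 0.036] z 0.038
scene [422 237  21  13 154] [0.516 0.225 0.02 ] z 0.03
scene [411 238   4  12  15] [0.55  0.184 0.036] z 0.039
scene [408 255   6  13  21] [0.611 0.189 0.035] z 0.038
scene [415 267  26   7  37] [0.62  0.23  0.036] z 0.038
```

View pics/a1.png

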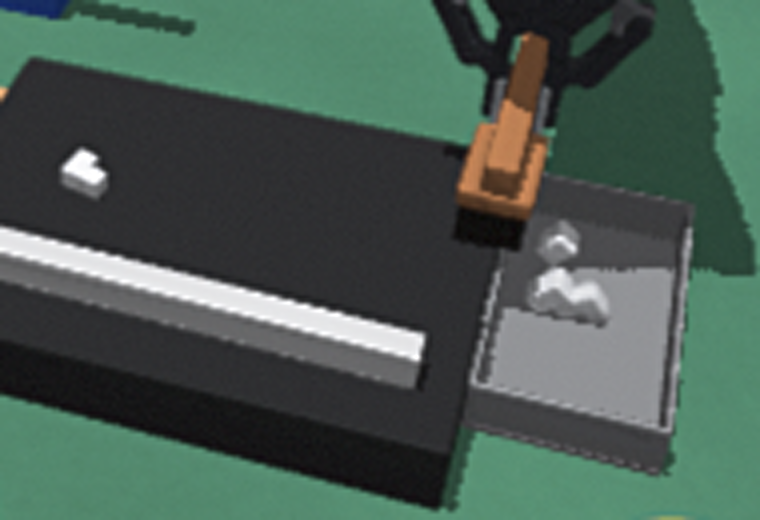

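Three scraps, at about (560–600, 240–305) in the crop, lie in the tray. Only the L at (85, 175) remains. Now the second sweep.

Request:
{"name": "jog_arm", "arguments": {"motion": [[0,-0.01,0.03,0,5],[0.01,-0.04,0.05,0,5],[0.02,-0.08,0.05,0,5],[0.03,-0.12,0.05,0,5],[0.04,-0.155,0.05,0,5]]}}

```text
time_s: 7.65
ee_pos: [0.4816, 0.011, 0.1332]
tcp_rot: [-0.011, 1.0, -0.0, 0.001]
wrist_force: [1.3, -0.1, -1.4]
grip_width: 0.216
finger_force: 108.2
```

Request:
{"name": "jog_arm", "arguments": {"motion": [[0.008,-0.038,0,0,5],[0.016,-0.076,0,0,5],[0.024,-0.114,0,0,5],[0.03,-0.149,0,0,5],[0.03,-0.149,0,0,5]]}}

```text
time_s: 8.07
ee_pos: [0.5122, -0.1417, 0.1326]
tcp_rot: [-0.008, 1.0, -0.001, 0.001]
wrist_force: [-0.9, 0.2, -1.3]
grip_width: 0.214
finger_force: 108.3
```

Request:
{"name": "jog_arm", "arguments": {"motion": [[0,0,0,0,5],[0,0,-0.02,0,5],[0,0,-0.04,0,5],[0,0,-0.05,0,5],[0,0,-0.05,0,5]]}}

```text
time_s: 8.48
ee_pos: [0.51, -0.1346, 0.0812]
tcp_rot: [-0.011, 1.0, 0.0, -0.001]
wrist_force: [-0.4, -0.2, -1.7]
grip_width: 0.215
finger_force: 108.2
```

Request:
{"name": "jog_arm", "arguments": {"motion": [[0,0,0,0,5],[0,0,0,0,5]]}}

```text
time_s: 8.65
ee_pos: [0.5113, -0.1349, 0.0827]
tcp_rot: [-0.011, 1.0, -0.0, 0.0]
wrist_force: [0.9, 0.5, -0.3]
grip_width: 0.215
finger_force: 108.2
```

Sweep to y ≈ 0.17, a total of 0.307 in y.

Request:
{"name": "jog_arm", "arguments": {"motion": [[0,0.012,0,0,5],[0,0.028,0,0,5],[0,0.044,0,0,5],[0,0.06,0,0,5],[0,0.077,0,0,5]]}}

```text
time_s: 9.07
ee_pos: [0.5112, -0.0571, 0.0827]
tcp_rot: [-0.011, 1.0, -0.0, 0.0]
wrist_force: [0.5, 0.4, -1.8]
grip_width: 0.218
finger_force: 108.2
```

Request:
{"name": "jog_arm", "arguments": {"motion": [[0,0.016,0,0,5],[0,0.032,0,0,5],[0,0.048,0,0,5],[0,0.064,0,0,5],[0,0.08,0,0,5]]}}

```text
time_s: 9.48
ee_pos: [0.5111, 0.0232, 0.0828]
tcp_rot: [-0.011, 1.0, 0.0, 0.0]
wrist_force: [0.9, 0.1, -1.3]
grip_width: 0.224
finger_force: 108.2
```

Request:
{"name": "jog_arm", "arguments": {"motion": [[0,0.016,0,0,5],[0,0.032,0,0,5],[0,0.048,0,0,5],[0,0.064,0,0,5],[0,0.08,0,0,5]]}}

```text
time_s: 9.9
ee_pos: [0.5109, 0.1031, 0.0827]
tcp_rot: [-0.011, 1.0, 0.0, 0.0]
wrist_force: [-0.4, -0.4, -1.9]
grip_width: 0.216
finger_force: 108.2
```

Request:
{"name": "jog_arm", "arguments": {"motion": [[0,0.016,0,0,5],[0,0.032,0,0,5],[0,0.048,0,0,5],[0,0.062,0,0,5],[0,0.074,0,0,5]]}}

```text
time_s: 10.32
ee_pos: [0.5109, 0.1773, 0.0827]
tcp_rot: [-0.011, 1.0, 0.0, 0.0]
wrist_force: [-0.1, -0.5, -1.9]
grip_width: 0.217
finger_force: 108.2
```

Request:
{"name": "jog_arm", "arguments": {"motion": [[0,0,0,0,5],[0,-0.01,0.03,0,5],[0,-0.03,0.05,0,5],[0,-0.06,0.05,0,5],[0,-0.1,0.05,0,5]]}}

```text
time_s: 10.73
ee_pos: [0.5121, 0.0761, 0.1338]
tcp_rot: [-0.012, 1.0, 0.0, 0.002]
wrist_force: [1.1, -0.4, -2.0]
grip_width: 0.216
finger_force: 108.3
```

```bash
python3 look.py d; python3 br.py; python3 -c "
import cv2;import numpy as np
a=cv2.imread('pics/d_scene.png');b=cv2.imread('pics/d_side.png')
cv2.imwrite('pics/d1.png',np.hstack([cv2.resize(a[165:300,225:475],(520,281),interpolation=2),cv2.resize(b[130:260,240:400],(280,228),interpolation=2)[:281] if 0 else cv2.resize(b[130:260,240:400],(280,281),interpolation=2)]))"
```

```text
side [304 160   5   3  12] [0.51  0.23  0.026] z 0.03
side [292 163   5   1   5] [0.464 0.176 0.05 ] z 0.051
scene [461 222   3  13  19] [0.452 0.287 0.036] z 0.039
scene [430 228   9  10  58] [0.47  0.223 0.018] z 0.022
scene [408 236  54  42 141] [0.59  0.256 0.035] z 0.039
scene [411 238   4  12  15] [0.55  0.184 0.036] z 0.037
scene [421 238  22  19 219] [0.524 0.226 0.018] z 0.03
[0.51082892 0.07127918 0.13284192] [-8.60447092e-03  9.99962588e-01 -8.74619547e-04  1.40663967e-04] 0.21759653538132434 108.29205751419067
side 425 min [-0.06935405 -0.03490997 -0.00781458] max [0.08353073 0.00798134 0.04844112] slope z/x -0.08053330754827735
scene 628 min [-0.05031428 -0.01792792 -0.0034462 ] max [0.08941106 0.02567972 0.03574501] slope z/x -0.1649597037537679
```

View pics/d1.png

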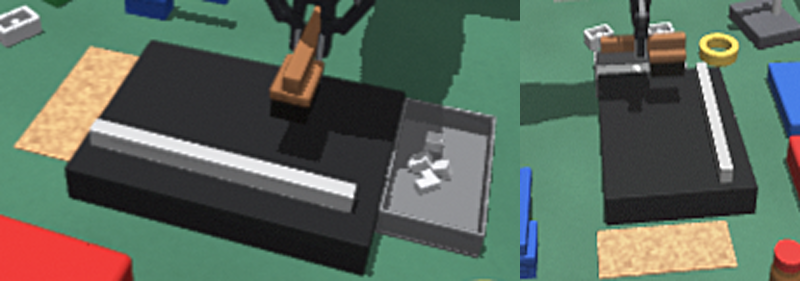

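All four scraps, at about (430, 165) in the view, are in the tray and the plate is clear. Now I return the brush.

Request:
{"name": "jog_arm", "arguments": {"motion": [[0,-0.035,0,0,5],[-0.005,-0.07,0,0,5],[-0.01,-0.105,0,0,5],[-0.015,-0.14,0,0,5],[-0.02,-0.175,0,0,5]]}}

```text
time_s: 11.35
ee_pos: [0.4911, -0.0998, 0.1323]
tcp_rot: [-0.012, 1.0, 0.0, 0.0]
wrist_force: [1.6, 0.3, -1.7]
grip_width: 0.217
finger_force: 108.4
```

Request:
{"name": "jog_arm", "arguments": {"motion": [[0,-0.035,0,0,5],[0,-0.07,0,0,5],[0,-0.1,0,0,5],[0,-0.118,0,0,5],[0,-0.118,0,0,5]]}}

```text
time_s: 11.77
ee_pos: [0.4918, -0.2199, 0.1321]
tcp_rot: [-0.01, 1.0, -0.001, 0.0]
wrist_force: [-0.0, -0.8, -0.5]
grip_width: 0.213
finger_force: 108.3
```

Request:
{"name": "jog_arm", "arguments": {"motion": [[0,0,0,0,5],[0,0,0,0,5]]}}

```text
time_s: 11.93
ee_pos: [0.4914, -0.2164, 0.1321]
tcp_rot: [-0.011, 1.0, 0.0, -0.0]
wrist_force: [-1.1, 0.1, -1.3]
grip_width: 0.216
finger_force: 108.3
```

Request:
{"name": "jog_arm", "arguments": {"motion": [[0,0,-0.03,0,5],[0,0,-0.06,0,5],[0,0,-0.08,0,5],[0,0,-0.092,0,5],[0,0,-0.098,0,5]]}}

```text
time_s: 12.35
ee_pos: [0.49, -0.2154, 0.0328]
tcp_rot: [-0.012, 1.0, 0.001, -0.002]
wrist_force: [-33.2, 5.1, 83.3]
grip_width: 0.219
finger_force: 121.4
```

Request:
{"name": "jog_arm", "arguments": {"motion": [[0,0,0,0,5],[0,0,0,0,5],[0,0,0,0,12],[0,0,0,0,20],[0,0,0,0,45]]}}

```text
time_s: 12.77
ee_pos: [0.4917, -0.2173, 0.0347]
tcp_rot: [-0.011, 1.0, -0.0, 0.0]
wrist_force: [0.6, -0.2, 0.0]
grip_width: 0.364
finger_force: 0.0
```

Request:
{"name": "jog_arm", "arguments": {"motion": [[0,0,0,0,45],[0,0,0,0,45],[0,0,0.02,0,45],[0,0,0.06,0,45],[0,0,0.1,0,45]]}}

```text
time_s: 13.18
ee_pos: [0.49, -0.217, 0.1344]
tcp_rot: [-0.011, 1.0, 0.001, -0.002]
wrist_force: [0.7, -0.9, 0.5]
grip_width: 0.526
finger_force: 0.0
```

```bash
cat > parts.py <<'E'
from h import *
# housings: rects from scene+side; brush pose check
for n in['scene','side']:
    im,d,p=snap(n); w=cloud(d,p); im_=im; im=im.astype(int)
    g=im.min(2); sat=im.max(2)-g
    m=((g>100)&(sat<40)&(w[...,2]>.012)&(w[...,2]<.04)&(w[...,0]>.25)&(w[...,0]<.75)&(abs(w[...,1])>.31)&(abs(w[...,1])<.48)).astype(np.uint8)
    m=cv2.morphologyEx(m,cv2.MORPH_CLOSE,np.ones((3,3)))
    k,lab,st,_=cv2.connectedComponentsWithStats(m,connectivity=8)
    for i in range(1,k):
        if st[i,4]>50:
            P=w[(lab==i)&(w[...,2]>.021)]; r=cv2.minAreaRect((P[:,:2]*1000).astype(np.float32)); print(n,len(P),r)
    b=(im[...,2]>im[...,0]*1.5)&(im[...,2]>50)&(w[...,1]<-.17)&(w[...,1]>-.28)&(w[...,0]>.4)&(w[...,0]<.66)&(w[...,2]>.055)&(w[...,2]<.08)
    P=w[b]; print(n,'brush',len(P),cv2.minAreaRect((P[:,:2]*1000).astype(np.float32)),P[:,2].min(),P[:,2].max())
    cv2.imwrite(f'pics/p_{n}.png',im_)
E
python3 parts.py
```

```text
scene 121 ((435.8672180175781, -378.351318359375), (45.25396728515625, 61.78063201904297), 62.52252960205078)
scene 148 ((579.9490966796875, -387.95965576171875), (63.77493667602539, 41.747894287109375), 11.445584297180176)
scene 217 ((430.94610595703125, 381.82830810546875), (65.9720687866211, 43.3704833984375), 24.312271118164062)
scene 260 ((577.4797973632812, 385.6202392578125), (62.563358306884766, 40.85962677001953), 8.560490608215332)
scene brush 330 ((498.5969543457031, -214.94020080566406), (161.2699737548828, 22.15282440185547), 0.8340039849281311) 0.05504606052426331 0.06700861681981218
side 53 ((427.7500915527344, 379.8273620605469), (61.02028274536133, 47.70820236206055), 24.827903747558594)
side 216 ((433.3787841796875, -380.2423095703125), (42.17475509643555, 61.738250732421875), 61.10061264038086)
side 210 ((576.54248046875, -390.2080383300781), (60.6129264831543, 41.88606262207031), 11.111565589904785)
side brush 401 ((495.4907531738281, -218.39361572265625), (158.0789794921875, 23.339651107788086), 2.4868924617767334) 0.05507207541427084 0.06871811968769093
```

The brush stands on its pad at (0.542, -0.217). Next is housing 1 at (0.434, -0.380), with its long axis at -28°.

Request:
{"name": "jog_arm", "arguments": {"motion": [[-0.012,-0.035,0,-0.14,62],[-0.024,-0.07,0,-0.28,62],[-0.036,-0.105,0,-0.42,62],[-0.05,-0.14,0,-0.56,62],[-0.057,-0.162,0,-0.64,62]]}}

```text
time_s: 13.7
ee_pos: [0.4328, -0.3823, 0.1342]
tcp_rot: [0.242, 0.97, -0.0, 0.0]
wrist_force: [-0.2, 0.0, -0.3]
grip_width: 0.726
finger_force: 0.0
```

Request:
{"name": "jog_arm", "arguments": {"motion": [[0,0,0,0,62],[0,0,0,0,62]]}}

```text
time_s: 13.87
ee_pos: [0.4335, -0.3806, 0.1339]
tcp_rot: [0.239, 0.971, 0.0, -0.0]
wrist_force: [0.7, 0.6, -0.4]
grip_width: 0.726
finger_force: 0.0
```

```bash
cat > wr.py <<'E'
from h import *
s=status.observe();im,d,p=snap('wrist');w=cloud(d,p);t=s['ee_pos']
q=s['tcp_rot'];print('tcp',t.round(4),'yaw_y',np.degrees(2*np.arctan2(q[1],q[0]))%360-90)
im=im.astype(int);g=im.min(2);sat=im.max(2)-g
m=(g>90)&(sat<45)&(w[...,2]>.02)&(w[...,2]<.034)&(np.hypot(w[...,0]-t[0],w[...,1]-t[1])<.07)
m=cv2.morphologyEx(m.astype(np.uint8),cv2.MORPH_OPEN,np.ones((3,3)))
P=w[m>0];(cx,cy),(a,b),an=cv2.minAreaRect((P[:,:2]*1000).astype(np.float32))
if a<b: a,b,an=b,a,an+90
an=(an+90)%180-90
print(len(P),'part',round(cx,1),round(cy,1),round(a,1),round(b,1),'long',round(an,1))
E
python3 wr.py
```

```text
tcp [ 0.4335 -0.3806  0.1339] yaw_y 62.300365786479546
1341 part 434.8 -379.2 59.8 40.1 long -28.0
```

Request:
{"name": "jog_arm", "arguments": {"motion": [[0.001,0.001,-0.035,0,62],[0.001,0.001,-0.07,0,62],[0.001,0.001,-0.1,0,62],[0.001,0.001,-0.118,0,62],[0.001,0.001,-0.126,0,62]]}}

```text
time_s: 14.33
ee_pos: [0.4343, -0.3758, 0.0055]
tcp_rot: [0.237, 0.971, 0.001, -0.002]
wrist_force: [-0.5, 0.3, 0.4]
grip_width: 0.725
finger_force: 0.0
```

Request:
{"name": "jog_arm", "arguments": {"motion": [[0,0,-0.002,0,62],[0,0,-0.003,0,62],[0,0,-0.003,0,20],[0,0,-0.003,0,20],[0,0,-0.003,0,20]], "newtons": 60}}

```text
time_s: 14.75
ee_pos: [0.4362, -0.3791, 0.007]
tcp_rot: [0.238, 0.971, -0.001, 0.001]
wrist_force: [-0.3, 1.3, 7.3]
grip_width: 0.453
finger_force: 61.5
```

Request:
{"name": "jog_arm", "arguments": {"motion": [[0,0,0,0,20],[0,0,0,0,20],[0,0,0.02,0,20],[0,0,0.05,0,20],[0,0,0.08,0,20]]}}

```text
time_s: 15.17
ee_pos: [0.4348, -0.3781, 0.0864]
tcp_rot: [0.238, 0.971, 0.0, -0.0]
wrist_force: [1.8, -0.9, -0.8]
grip_width: 0.454
finger_force: 60.6
```

Request:
{"name": "jog_arm", "arguments": {"motion": [[0,0,0.03,0,20],[0.015,0.02,0.06,0.1,20],[0.035,0.05,0.065,0.24,20],[0.058,0.08,0.065,0.38,20],[0.08,0.11,0.065,0.5,20]]}}

```text
time_s: 15.58
ee_pos: [0.5165, -0.2679, 0.1524]
tcp_rot: [0.042, 0.999, -0.001, 0.002]
wrist_force: [0.2, -0.7, -1.3]
grip_width: 0.454
finger_force: 60.7
```

Request:
{"name": "jog_arm", "arguments": {"motion": [[0.025,0.03,0,0.14,20],[0.05,0.06,0,0.14,20],[0.075,0.09,0,0.14,20],[0.1,0.12,0,0.14,20],[0.122,0.15,0,0.14,20]]}}

```text
time_s: 16.0
ee_pos: [0.6387, -0.1168, 0.1512]
tcp_rot: [-0.011, 1.0, -0.0, 0.001]
wrist_force: [0.4, 0.1, -1.0]
grip_width: 0.453
finger_force: 60.7
```

Request:
{"name": "jog_arm", "arguments": {"motion": [[0.007,0.01,0,0,20],[0.007,0.01,0,0,20],[0.007,0.01,0,0,20]]}}

```text
time_s: 16.25
ee_pos: [0.6443, -0.108, 0.1505]
tcp_rot: [-0.011, 1.0, -0.0, 0.0]
wrist_force: [0.1, -0.3, -0.8]
grip_width: 0.454
finger_force: 60.7
```

```bash
cat > held.py <<'E'
from h import *
# bar and held/placed housing on the wrist camera
s=status.observe();im,d,p=snap('wrist');w=cloud(d,p);t=s['ee_pos']
q=s['tcp_rot'];print('tcp',t.round(4),'yaw_y',np.degrees(2*np.arctan2(q[1],q[0]))%360-90,s['grip_width'],s['finger_force'])
i=im.astype(int);g=i.min(2);sat=i.max(2)-g
def r(m,t):
    P=w[m]
    if len(P)<20: print(t,len(P));return
    (cx,cy),(a,b),an=cv2.minAreaRect((P[:,:2]*1000).astype(np.float32))
    if a<b:a,b,an=b,a,an+90
    print(t,len(P),round(cx,1),round(cy,1),round(a,1),round(b,1),round((an+90)%180-90,1),np.percentile(P[:,2],[5,50,95]).round(4))
w_=(g>90)&(sat<45)
z=w[...,2]
r(w_&(abs(z-.074)<.006)&(abs(w[...,0]-.643)<.03)&(abs(w[...,1])<.17),'bar')
r(w_&(z>t[2]+.008)&(z<t[2]+.026)&(abs(w[...,0]-t[0])<.04)&(abs(w[...,1]-t[1])<.021),'held')
cv2.imwrite('pics/held.png',im)
E
python3 held.py
```

```text
tcp [ 0.6443 -0.108   0.1505] yaw_y 91.30781587845593 0.45355154032247724 60.72852373123169
bar 7153 643.5 8.3 301.1 21.1 -89.3 [0.0709 0.0748 0.0759]
held 5798 643.4 -108.0 61.0 41.4 1.3 [0.1604 0.1701 0.1713]
```

View pics/held.png

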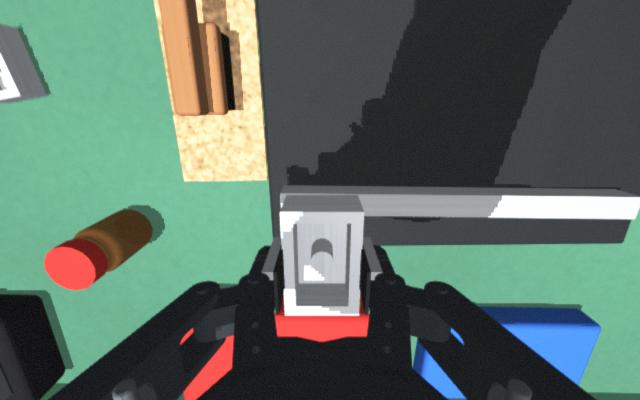

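The held housing is centred between the fingers at (322, 255), above the bar's near end. I lower it slowly.

Request:
{"name": "jog_arm", "arguments": {"motion": [[0.001,0,-0.025,0,20],[0.001,0,-0.045,0,20],[0.001,0,-0.056,0,20],[0.001,0,-0.061,0,20],[0.001,0,-0.064,0,20]]}}

```text
time_s: 16.72
ee_pos: [0.6445, -0.1095, 0.086]
tcp_rot: [-0.01, 1.0, -0.0, -0.0]
wrist_force: [-0.3, 0.7, -1.1]
grip_width: 0.451
finger_force: 60.7
```

Request:
{"name": "jog_arm", "arguments": {"motion": [[0,0,-0.002,0,20],[0,0,-0.004,0,20],[0,0,-0.005,0,20],[0,0,-0.005,0,20]]}}

```text
time_s: 17.05
ee_pos: [0.6455, -0.1085, 0.0817]
tcp_rot: [-0.011, 1.0, -0.0, 0.0]
wrist_force: [0.5, -0.3, -1.3]
grip_width: 0.457
finger_force: 60.7
```

Request:
{"name": "jog_arm", "arguments": {"motion": [[0,0,0,0,41],[0,0,0,0,46],[0,0,0,0,56],[0,0,0,0,56],[0,0,0,0,56]]}}

```text
time_s: 17.47
ee_pos: [0.6453, -0.1084, 0.0814]
tcp_rot: [-0.011, 1.0, -0.0, 0.0]
wrist_force: [0.3, 0.2, -0.6]
grip_width: 0.659
finger_force: 0.0
```

Request:
{"name": "jog_arm", "arguments": {"motion": [[0,0,0.01,0,56],[0,0,0.03,0,56],[0,0,0.05,0,56],[0,0,0.08,0,56],[0,0,0.08,0,56]]}}

```text
time_s: 17.88
ee_pos: [0.6476, -0.1088, 0.1678]
tcp_rot: [-0.011, 1.0, -0.001, 0.004]
wrist_force: [0.6, -0.8, 0.6]
grip_width: 0.656
finger_force: 0.0
```

```bash
cat > placed.py <<'E'
from h import *
for n in['scene','side','wrist']:
    s=status.observe();im,d,p=snap(n);w=cloud(d,p);i=im.astype(int);g=i.min(2);z=w[...,2]
    cv2.imwrite(f'pics/pl_{n}.png',im)
    m=((g>70)&(i.max(2)-g<45)&(z>.088)&(z<.106)&(abs(w[...,0]-.643)<.05)&(abs(w[...,1])<.2)).astype(np.uint8)
    m=cv2.morphologyEx(m,cv2.MORPH_CLOSE,np.ones((3,3)))
    k,lab,st,_=cv2.connectedComponentsWithStats(m)
    for j in range(1,k):
        if st[j,4]<60: continue
        P=w[(lab==j)&(z>.088)&(z<.108)]
        (cx,cy),(a,b),an=cv2.minAreaRect((P[:,:2]*1000).astype(np.float32))
        if a<b:a,b,an=b,a,an+90
        print(n,len(P),round(cx,1),round(cy,1),round(a,1),round(b,1),round((an+90)%180-90,1),np.percentile(z[lab==j],[5,50,95]).round(4))
E
python3 placed.py; python3 parts.py
```

```text
scene 320 646.1 -107.4 62.0 42.3 2.2 [nan nan nan]
side 206 642.6 -109.8 60.6 44.3 1.2 [0.0844 0.0956 0.1006]
wrist 2131 644.5 -108.1 61.0 40.1 1.0 [nan nan nan]
wrist 207 644.2 -108.0 11.7 11.4 83.3 [0.0901 0.0957 0.097 ]
scene 134 ((538.1246948242188, -406.0418701171875), (64.92484283447266, 41.81883239746094), 11.193873405456543)
scene 211 ((431.0232849121094, 381.4869384765625), (63.12974166870117, 42.9954833984375), 23.690900802612305)
scene 267 ((577.3872680664062, 385.2296142578125), (63.13124465942383, 40.95791244506836), 9.764400482177734)
scene brush 251 ((506.20111083984375, -214.2059326171875), (145.47451782226562, 20.95472526550293), 1.1146918535232544) 0.05511533333623353 0.06771178425865876
side 59 ((426.82098388671875, 378.6576843261719), (61.735015869140625, 47.3878059387207), 19.707916259765625)
side 62 ((573.516357421875, 384.3728942871094), (61.21232223510742, 47.10273742675781), 10.199779510498047)
side 225 ((533.8861083984375, -407.56634521484375), (60.39020538330078, 42.802825927734375), 12.160656929016113)
side brush 386 ((495.57794189453125, -217.36703491210938), (157.71070861816406, 23.872224807739258), 1.143995761871338) 0.05508114539768538 0.0679384778039146
```

Housing 1 lies well on the bar. Housing 2 has been knocked to (0.536, -0.4065), so I'm fetching it from there.

Request:
{"name": "jog_arm", "arguments": {"motion": [[-0.012,-0.036,0,0.1,62],[-0.025,-0.072,0,0.23,62],[-0.038,-0.108,0,0.23,62],[-0.052,-0.144,0,0.23,62],[-0.065,-0.18,0,0.23,62]]}}

```text
time_s: 18.55
ee_pos: [0.5789, -0.2896, 0.1602]
tcp_rot: [-0.101, 0.995, 0.0, -0.001]
wrist_force: [1.1, -1.1, 1.2]
grip_width: 0.728
finger_force: 0.0
```

Request:
{"name": "jog_arm", "arguments": {"motion": [[-0.012,-0.036,0,0,62],[-0.025,-0.072,-0.01,0,62],[-0.038,-0.1,-0.02,0,62],[-0.044,-0.118,-0.027,0,62],[-0.044,-0.118,-0.027,0,62]]}}

```text
time_s: 18.97
ee_pos: [0.5333, -0.4094, 0.1312]
tcp_rot: [-0.099, 0.995, 0.001, -0.002]
wrist_force: [-0.5, 1.1, -0.6]
grip_width: 0.722
finger_force: 0.0
```

Request:
{"name": "jog_arm", "arguments": {"motion": [[0,0,0,0,62],[0,0,0,0,62]]}}

```text
time_s: 19.13
ee_pos: [0.5362, -0.4057, 0.1338]
tcp_rot: [-0.101, 0.995, 0.001, -0.0]
wrist_force: [0.0, -0.4, -0.6]
grip_width: 0.727
finger_force: 0.0
```

```bash
python3 wr.py
```

```text
tcp [ 0.5362 -0.4057  0.1338] yaw_y 101.57225432911619
1450 part 535.5 -406.9 60.5 39.8 long 10.5
```

Request:
{"name": "jog_arm", "arguments": {"motion": [[-0.001,-0.001,-0.035,0,62],[-0.001,-0.001,-0.07,0,62],[-0.001,-0.001,-0.1,0,62],[-0.001,-0.001,-0.118,0,62],[-0.001,-0.001,-0.125,0,62]]}}

```text
time_s: 19.6
ee_pos: [0.5346, -0.4049, 0.0064]
tcp_rot: [-0.102, 0.995, 0.001, -0.002]
wrist_force: [-0.3, 0.8, -0.3]
grip_width: 0.726
finger_force: 0.0
```

Request:
{"name": "jog_arm", "arguments": {"motion": [[0,0,-0.002,0,62],[0,0,-0.003,0,62],[0,0,-0.003,0,20],[0,0,-0.003,0,20],[0,0,-0.003,0,20]], "newtons": 60}}

```text
time_s: 20.02
ee_pos: [0.5363, -0.4081, 0.0083]
tcp_rot: [-0.101, 0.995, -0.001, 0.001]
wrist_force: [-0.9, 1.9, 6.1]
grip_width: 0.452
finger_force: 62.3
```

Request:
{"name": "jog_arm", "arguments": {"motion": [[0,0,0,0,20],[0,0,0,0,20],[0,0,0.02,0,20],[0,0,0.05,0,20],[0,0,0.09,0,20]]}}

```text
time_s: 20.43
ee_pos: [0.5339, -0.4065, 0.0953]
tcp_rot: [-0.101, 0.995, 0.001, -0.002]
wrist_force: [1.4, -0.2, -0.3]
grip_width: 0.452
finger_force: 61.4
```

Request:
{"name": "jog_arm", "arguments": {"motion": [[0,0.01,0.03,0,20],[0.012,0.04,0.055,-0.1,20],[0.024,0.075,0.055,-0.23,20],[0.035,0.11,0.055,-0.23,20],[0.046,0.146,0.055,-0.23,20]]}}

```text
time_s: 20.85
ee_pos: [0.5818, -0.2606, 0.1528]
tcp_rot: [-0.01, 1.0, -0.001, 0.001]
wrist_force: [2.2, -0.8, 0.0]
grip_width: 0.453
finger_force: 61.4
```

Request:
{"name": "jog_arm", "arguments": {"motion": [[0.012,0.036,0,0,20],[0.024,0.075,0,0,20],[0.035,0.11,0,0,20],[0.047,0.146,0,0,20],[0.057,0.182,0,0,20]]}}

```text
time_s: 21.27
ee_pos: [0.6389, -0.0777, 0.1522]
tcp_rot: [-0.011, 1.0, -0.0, 0.001]
wrist_force: [0.1, 0.2, -1.2]
grip_width: 0.45
finger_force: 61.4
```

Request:
{"name": "jog_arm", "arguments": {"motion": [[0.006,0.03,0,0,20],[0.006,0.048,0,0,20],[0.006,0.048,0,0,20],[0.006,0.048,0,0,20]]}}

```text
time_s: 21.6
ee_pos: [0.6444, -0.0305, 0.1518]
tcp_rot: [-0.012, 1.0, -0.0, 0.0]
wrist_force: [0.3, -0.8, -0.6]
grip_width: 0.452
finger_force: 61.4
```

```bash
python3 held.py
```

```text
tcp [ 0.6444 -0.0305  0.1518] yaw_y 91.33683402897555 0.45230649748965285 61.379016637802124
bar 5534 650.0 7.9 300.3 57.8 85.9 [0.0733 0.0749 0.0762]
held 5507 643.9 -30.3 61.3 41.7 1.1 [0.1617 0.1702 0.1714]
```

Request:
{"name": "jog_arm", "arguments": {"motion": [[0,0,-0.025,0,20],[0,0,-0.045,0,20],[0,0,-0.056,0,20],[0,0,-0.061,0,20],[0,0,-0.064,0,20]]}}

```text
time_s: 22.07
ee_pos: [0.644, -0.0325, 0.0869]
tcp_rot: [-0.01, 1.0, -0.0, -0.0]
wrist_force: [-0.6, 0.2, -1.1]
grip_width: 0.451
finger_force: 61.4
```

Request:
{"name": "jog_arm", "arguments": {"motion": [[0,0,-0.002,0,20],[0,0,-0.004,0,20],[0,0,-0.005,0,20],[0,0,-0.005,0,20]]}}

```text
time_s: 22.4
ee_pos: [0.6445, -0.0315, 0.0827]
tcp_rot: [-0.011, 1.0, -0.0, 0.0]
wrist_force: [0.2, 0.2, -1.3]
grip_width: 0.453
finger_force: 61.4
```

Request:
{"name": "jog_arm", "arguments": {"motion": [[0,0,0,0,41],[0,0,0,0,46],[0,0,0,0,56],[0,0,0,0,56],[0,0,0,0,56]]}}

```text
time_s: 22.82
ee_pos: [0.6444, -0.0314, 0.0825]
tcp_rot: [-0.011, 1.0, -0.0, 0.0]
wrist_force: [0.5, -0.6, -0.9]
grip_width: 0.652
finger_force: 0.0
```

Request:
{"name": "jog_arm", "arguments": {"motion": [[0,0,0.01,0,56],[0,0,0.03,0,56],[0,0,0.05,0,56],[0,0,0.08,0,56],[0,0,0.08,0,56]]}}

```text
time_s: 23.23
ee_pos: [0.6466, -0.0316, 0.1687]
tcp_rot: [-0.011, 1.0, -0.0, 0.004]
wrist_force: [0.2, -0.1, 0.2]
grip_width: 0.657
finger_force: 0.0
```

```bash
python3 placed.py; python3 parts.py
```

```text
scene 331 645.9 -107.1 62.6 41.3 0.9 [nan nan nan]
scene 334 644.7 -30.3 63.4 41.2 0.8 [nan nan nan]
side 180 641.8 -34.1 60.0 43.1 0.0 [0.0856 0.0962 0.1008]
side 203 642.7 -107.8 60.9 46.5 1.4 [0.0858 0.0961 0.1006]
wrist 2696 644.7 -107.9 61.0 41.2 0.9 [nan nan nan]
wrist 2132 643.9 -30.9 60.7 40.1 0.7 [nan nan nan]
wrist 228 644.4 -108.0 12.1 11.7 -66.1 [0.0891 0.0957 0.097 ]
wrist 202 643.5 -30.8 11.9 11.4 2.5 [0.0901 0.0959 0.0969]
scene 216 ((432.30682373046875, 381.4715576171875), (62.88431167602539, 42.54533004760742), 24.00624656677246)
scene 272 ((578.7484741210938, 386.0597229003906), (62.53914260864258, 41.2335205078125), 9.006695747375488)
scene brush 310 ((500.55908203125, -214.28466796875), (158.21798706054688, 22.00775146484375), 1.0452654361724854) 0.05548523653915671 0.06790975552389455
side 61 ((426.8546447753906, 379.42724609375), (62.25255584716797, 45.23260498046875), 28.875125885009766)
side 63 ((574.1590576171875, 384.51507568359375), (60.48049545288086, 49.96010208129883), 8.220895767211914)
side brush 386 ((495.82379150390625, -217.8252716064453), (158.0113983154297, 24.373746871948242), 0.599280595779419) 0.05514284699350647 0.06804151711428053
```

Request:
{"name": "jog_arm", "arguments": {"motion": [[-0.016,0.034,0,0.13,62],[-0.032,0.068,0,0.26,62],[-0.05,0.1,0,0.39,62],[-0.07,0.134,0,0.52,62],[-0.09,0.168,0,0.52,62]]}}

```text
time_s: 23.9
ee_pos: [0.5527, 0.1375, 0.1612]
tcp_rot: [-0.216, 0.976, -0.0, -0.001]
wrist_force: [1.2, 0.2, 0.2]
grip_width: 0.725
finger_force: 0.0
```

Request:
{"name": "jog_arm", "arguments": {"motion": [[-0.018,0.034,0,0,62],[-0.036,0.068,0,0,62],[-0.054,0.102,0,0,62],[-0.072,0.136,0,0,62],[-0.09,0.17,0,0,62]]}}

```text
time_s: 24.32
ee_pos: [0.4626, 0.3076, 0.1614]
tcp_rot: [-0.213, 0.977, -0.0, -0.001]
wrist_force: [0.2, -0.1, 0.4]
grip_width: 0.721
finger_force: 0.0
```

Request:
{"name": "jog_arm", "arguments": {"motion": [[-0.018,0.034,-0.01,0,62],[-0.034,0.068,-0.02,0,62],[-0.034,0.074,-0.028,0,62],[-0.034,0.074,-0.028,0,62],[-0.034,0.074,-0.028,0,62]]}}

```text
time_s: 24.73
ee_pos: [0.4295, 0.38, 0.1332]
tcp_rot: [-0.214, 0.977, -0.001, -0.001]
wrist_force: [0.4, -1.2, -0.4]
grip_width: 0.723
finger_force: 0.0
```

Request:
{"name": "jog_arm", "arguments": {"motion": [[0,0,0,0,62],[0,0,0,0,62]]}}

```text
time_s: 24.9
ee_pos: [0.431, 0.3794, 0.1347]
tcp_rot: [-0.212, 0.977, -0.0, 0.0]
wrist_force: [-0.3, 0.2, -0.1]
grip_width: 0.729
finger_force: 0.0
```

```bash
python3 wr.py
```

```text
tcp [0.431  0.3794 0.1347] yaw_y 114.52019441380864
1357 part 430.2 381.0 60.7 40.2 long 24.7
```

Request:
{"name": "jog_arm", "arguments": {"motion": [[-0.001,0.0015,-0.035,0,62],[-0.001,0.0015,-0.07,0,62],[-0.001,0.0015,-0.1,0,62],[-0.001,0.0015,-0.118,0,62],[-0.001,0.0015,-0.125,0,62]]}}

```text
time_s: 25.37
ee_pos: [0.4286, 0.38, 0.0068]
tcp_rot: [-0.212, 0.977, -0.001, -0.002]
wrist_force: [-0.9, -0.9, 0.1]
grip_width: 0.73
finger_force: 0.0
```

Request:
{"name": "jog_arm", "arguments": {"motion": [[0,0,-0.002,0,62],[0,0,-0.004,0,62],[0,0,-0.004,0,20],[0,0,-0.004,0,20],[0,0,-0.004,0,20]], "newtons": 60}}

```text
time_s: 25.78
ee_pos: [0.4302, 0.3827, 0.007]
tcp_rot: [-0.213, 0.977, 0.001, 0.001]
wrist_force: [0.8, -1.9, 6.9]
grip_width: 0.456
finger_force: 61.5
```

Request:
{"name": "jog_arm", "arguments": {"motion": [[0,0,0,0,20],[0,0,0,0,20],[0,0,0.02,0,20],[0,0,0.05,0,20],[0,0,0.09,0,20]]}}

```text
time_s: 26.2
ee_pos: [0.428, 0.381, 0.0948]
tcp_rot: [-0.213, 0.977, -0.001, -0.002]
wrist_force: [0.7, -0.1, -1.0]
grip_width: 0.452
finger_force: 60.6
```

Request:
{"name": "jog_arm", "arguments": {"motion": [[0,0,0.03,0,20],[0.02,-0.024,0.055,-0.12,20],[0.044,-0.054,0.055,-0.26,20],[0.068,-0.083,0.055,-0.4,20],[0.092,-0.112,0.055,-0.52,20]]}}

```text
time_s: 26.62
ee_pos: [0.5223, 0.2693, 0.152]
tcp_rot: [-0.008, 1.0, 0.001, 0.001]
wrist_force: [0.3, 1.2, -0.7]
grip_width: 0.455
finger_force: 60.7
```

Request:
{"name": "jog_arm", "arguments": {"motion": [[0.024,-0.029,0,0,20],[0.048,-0.058,0,0,20],[0.072,-0.088,0,0,20],[0.096,-0.118,0,0,20],[0.12,-0.147,0,0,20]]}}

```text
time_s: 27.03
ee_pos: [0.6423, 0.1213, 0.1512]
tcp_rot: [-0.011, 1.0, 0.0, 0.001]
wrist_force: [1.3, 0.7, -0.3]
grip_width: 0.455
finger_force: 60.7
```

Request:
{"name": "jog_arm", "arguments": {"motion": [[0,0,0,0,20],[0,0,0,0,20],[0,0,0,0,20]]}}

```text
time_s: 27.28
ee_pos: [0.6411, 0.1229, 0.1505]
tcp_rot: [-0.01, 1.0, 0.0, -0.0]
wrist_force: [0.1, 0.6, -0.7]
grip_width: 0.45
finger_force: 60.7
```

```bash
python3 held.py
```

```text
tcp [0.6411 0.1229 0.1505] yaw_y 91.17872690383632 0.44977375631750777 60.74158787727356
bar 3363 648.2 13.8 286.0 50.7 86.4 [0.074  0.0751 0.0762]
held 4301 640.8 123.5 61.8 40.2 1.1 [0.1654 0.1704 0.1714]
```

Request:
{"name": "jog_arm", "arguments": {"motion": [[0.001,0,-0.025,0,20],[0.001,0,-0.045,0,20],[0.001,0,-0.056,0,20],[0.001,0,-0.061,0,20],[0.001,0,-0.064,0,20]]}}

```text
time_s: 27.75
ee_pos: [0.6416, 0.1238, 0.086]
tcp_rot: [-0.011, 1.0, -0.0, -0.0]
wrist_force: [0.6, -0.1, -0.5]
grip_width: 0.451
finger_force: 60.7
```

Request:
{"name": "jog_arm", "arguments": {"motion": [[0,0,-0.002,0,20],[0,0,-0.004,0,20],[0,0,-0.005,0,20],[0,0,-0.005,0,20]]}}

```text
time_s: 28.08
ee_pos: [0.6425, 0.1231, 0.0817]
tcp_rot: [-0.011, 1.0, 0.0, 0.0]
wrist_force: [0.5, 0.7, -0.5]
grip_width: 0.454
finger_force: 60.8
```

Request:
{"name": "jog_arm", "arguments": {"motion": [[0,0,0,0,41],[0,0,0,0,46],[0,0,0,0,56],[0,0,0,0,56],[0,0,0,0,56]]}}

```text
time_s: 28.5
ee_pos: [0.6424, 0.123, 0.0814]
tcp_rot: [-0.011, 1.0, -0.0, 0.0]
wrist_force: [0.1, -0.3, -0.7]
grip_width: 0.655
finger_force: 0.0
```

Request:
{"name": "jog_arm", "arguments": {"motion": [[0,0,0.01,0,56],[0,0,0.03,0,56],[0,0,0.05,0,56],[0,0,0.08,0,56],[0,0,0.08,0,56]]}}

```text
time_s: 28.92
ee_pos: [0.6446, 0.1235, 0.1678]
tcp_rot: [-0.011, 1.0, 0.001, 0.004]
wrist_force: [0.5, -0.1, -0.0]
grip_width: 0.657
finger_force: 0.0
```

Request:
{"name": "jog_arm", "arguments": {"motion": [[-0.01,0.036,0,0.1,62],[-0.02,0.072,0,0.18,62],[-0.028,0.108,0,0.18,62],[-0.036,0.145,0,0.18,62],[-0.045,0.182,0,0.18,62]]}}

```text
time_s: 29.33
ee_pos: [0.597, 0.3065, 0.1623]
tcp_rot: [-0.081, 0.997, 0.0, 0.001]
wrist_force: [1.2, 0.5, 0.9]
grip_width: 0.728
finger_force: 0.0
```

Request:
{"name": "jog_arm", "arguments": {"motion": [[-0.01,0.036,-0.01,0,62],[-0.018,0.07,-0.02,0,62],[-0.02,0.081,-0.028,0,62],[-0.02,0.081,-0.028,0,62],[-0.02,0.081,-0.028,0,62]]}}

```text
time_s: 29.75
ee_pos: [0.5768, 0.3862, 0.1331]
tcp_rot: [-0.082, 0.997, -0.0, -0.0]
wrist_force: [0.9, -0.5, 0.0]
grip_width: 0.723
finger_force: 0.0
```

Request:
{"name": "jog_arm", "arguments": {"motion": [[0,0,0,0,62],[0,0,0,0,62]]}}

```text
time_s: 29.92
ee_pos: [0.5781, 0.3848, 0.1342]
tcp_rot: [-0.08, 0.997, 0.0, 0.0]
wrist_force: [0.3, 0.1, 0.6]
grip_width: 0.727
finger_force: 0.0
```

```bash
python3 wr.py; python3 placed.py
```

```text
tcp [0.5781 0.3848 0.1342] yaw_y 99.227844686249
1354 part 577.0 385.1 61.1 40.0 long 9.4
scene 329 645.5 -107.0 63.7 40.8 1.2 [0.086  0.0967 0.1006]
scene 340 645.1 -30.2 62.9 40.6 0.3 [nan nan nan]
scene 342 643.1 124.0 64.4 40.2 1.4 [nan nan nan]
side 140 639.3 122.8 61.0 44.6 -1.8 [0.0872 0.0959 0.1008]
side 178 641.7 -33.4 60.9 43.8 3.1 [nan nan nan]
side 205 642.8 -109.4 60.1 45.6 0.8 [nan nan nan]
```

Request:
{"name": "jog_arm", "arguments": {"motion": [[-0.001,0,-0.035,0,62],[-0.001,0,-0.07,0,62],[-0.001,0,-0.1,0,62],[-0.001,0,-0.118,0,62],[-0.001,0,-0.125,0,62]]}}

```text
time_s: 30.53
ee_pos: [0.5748, 0.3844, 0.005]
tcp_rot: [-0.081, 0.997, -0.001, -0.002]
wrist_force: [0.3, -0.8, -0.2]
grip_width: 0.728
finger_force: 0.0
```

Request:
{"name": "jog_arm", "arguments": {"motion": [[0,0,-0.002,0,62],[0,0,-0.0035,0,62],[0,0,-0.0035,0,20],[0,0,-0.0035,0,20],[0,0,-0.0035,0,20]], "newtons": 60}}

```text
time_s: 30.95
ee_pos: [0.5773, 0.3867, 0.0068]
tcp_rot: [-0.081, 0.997, 0.001, 0.001]
wrist_force: [1.6, 0.9, 9.0]
grip_width: 0.454
finger_force: 62.7
```

Request:
{"name": "jog_arm", "arguments": {"motion": [[0,0,0,0,20],[0,0,0,0,20],[0,0,0.02,0,20],[0,0,0.05,0,20],[0,0,0.09,0,20]]}}

```text
time_s: 31.37
ee_pos: [0.5748, 0.3851, 0.0937]
tcp_rot: [-0.081, 0.997, -0.001, -0.002]
wrist_force: [0.5, 0.8, -0.2]
grip_width: 0.457
finger_force: 61.3
```

Request:
{"name": "jog_arm", "arguments": {"motion": [[0,0,0.03,0,20],[0.006,-0.025,0.055,-0.1,20],[0.012,-0.06,0.055,-0.18,20],[0.018,-0.095,0.055,-0.18,20],[0.024,-0.13,0.055,-0.18,20]]}}

```text
time_s: 31.78
ee_pos: [0.6006, 0.2552, 0.1513]
tcp_rot: [-0.011, 1.0, 0.0, 0.001]
wrist_force: [-0.3, 0.1, -0.5]
grip_width: 0.453
finger_force: 61.3
```

Request:
{"name": "jog_arm", "arguments": {"motion": [[0.006,-0.035,0,0,20],[0.014,-0.07,0,0,20],[0.022,-0.105,0,0,20],[0.03,-0.14,0,0,20],[0.036,-0.175,0,0,20]]}}

```text
time_s: 32.2
ee_pos: [0.6368, 0.0793, 0.1507]
tcp_rot: [-0.011, 1.0, 0.0, 0.001]
wrist_force: [0.9, -0.2, -0.3]
grip_width: 0.455
finger_force: 61.3
```

Request:
{"name": "jog_arm", "arguments": {"motion": [[0.006,-0.034,0,0,20],[0.006,-0.034,0,0,20],[0.006,-0.034,0,0,20],[0.006,-0.034,0,0,20]]}}

```text
time_s: 32.53
ee_pos: [0.6423, 0.0472, 0.1502]
tcp_rot: [-0.01, 1.0, 0.0, 0.0]
wrist_force: [-0.6, -0.1, -0.5]
grip_width: 0.452
finger_force: 61.3
```

```bash
python3 held.py
```

```text
tcp [0.6423 0.0472 0.1502] yaw_y 91.18535978867385 0.4518696905879253 61.291072368621826
bar 2357 642.6 17.6 280.3 57.6 -89.5 [0.074  0.0751 0.0793]
held 4496 641.8 47.7 61.7 40.1 1.2 [0.1649 0.1703 0.1714]
```

Request:
{"name": "jog_arm", "arguments": {"motion": [[0.001,-0.001,-0.025,0,20],[0.001,-0.001,-0.045,0,20],[0.001,-0.001,-0.056,0,20],[0.001,-0.001,-0.061,0,20],[0.001,-0.001,-0.064,0,20]]}}

```text
time_s: 33.0
ee_pos: [0.6429, 0.047, 0.0853]
tcp_rot: [-0.011, 1.0, -0.0, -0.0]
wrist_force: [0.3, 0.1, -0.8]
grip_width: 0.454
finger_force: 61.3
```

Request:
{"name": "jog_arm", "arguments": {"motion": [[0,0,-0.002,0,20],[0,0,-0.004,0,20],[0,0,-0.005,0,20],[0,0,-0.005,0,20]]}}

```text
time_s: 33.33
ee_pos: [0.6436, 0.0461, 0.0812]
tcp_rot: [-0.011, 1.0, -0.0, 0.0]
wrist_force: [-1.0, 0.5, -0.4]
grip_width: 0.453
finger_force: 61.3
```

Request:
{"name": "jog_arm", "arguments": {"motion": [[0,0,0,0,41],[0,0,0,0,46],[0,0,0,0,56],[0,0,0,0,56],[0,0,0,0,56]]}}

```text
time_s: 33.75
ee_pos: [0.6433, 0.046, 0.0809]
tcp_rot: [-0.011, 1.0, -0.0, 0.0]
wrist_force: [0.2, -0.2, -0.7]
grip_width: 0.657
finger_force: 0.0
```

Request:
{"name": "jog_arm", "arguments": {"motion": [[0,0,0.01,0,56],[0,0,0.03,0,56],[0,0,0.06,0,56],[0,0,0.1,0,56],[0,0,0.13,0,56]]}}

```text
time_s: 34.17
ee_pos: [0.6433, 0.046, 0.2143]
tcp_rot: [-0.011, 1.0, -0.0, 0.001]
wrist_force: [1.0, 0.5, 0.9]
grip_width: 0.653
finger_force: 0.0
```

Request:
{"name": "jog_arm", "arguments": {"motion": [[-0.03,0,0.01,0,56],[-0.06,0,0.02,0,56],[-0.09,0,0.02,0,56],[-0.1,0,0.02,0,56],[-0.1,0,0.02,0,56]]}}

```text
time_s: 34.58
ee_pos: [0.5413, 0.046, 0.2324]
tcp_rot: [-0.011, 1.0, 0.0, 0.001]
wrist_force: [0.4, 0.1, 0.0]
grip_width: 0.657
finger_force: 0.0
```

```bash
python3 placed.py; python3 parts.py; python3 look.py e; python3 -c "
import cv2;import numpy as np
a=cv2.imread('pics/pl_scene.png');b=cv2.imread('pics/pl_wrist.png')
cv2.imwrite('pics/f.png',np.vstack([cv2.resize(a[150:310,190:510],(560,280),interpolation=2),cv2.resize(b,(448,280)).copy() if 0 else cv2.copyMakeBorder(cv2.resize(b,(448,280)),0,0,0,112,0)]))"
```

```text
scene 325 645.7 -107.4 63.1 41.5 1.1 [nan nan nan]
scene 340 644.8 -30.2 63.0 41.4 0.5 [0.0862 0.0971 0.1008]
scene 339 644.3 47.1 62.5 41.1 1.4 [0.0882 0.0978 0.101 ]
scene 345 642.5 124.0 63.7 40.3 1.0 [nan nan nan]
side 290 640.0 83.1 121.4 60.1 -89.2 [nan nan nan]
side 176 641.6 -32.0 60.3 46.1 0.3 [0.0858 0.0955 0.1006]
side 204 642.7 -108.6 60.7 44.3 0.2 [0.0857 0.096  0.1012]
wrist 1566 644.0 -107.7 61.1 41.3 0.6 [nan nan nan]
wrist 291 620.5 -45.0 35.3 18.1 -44.2 [0.0892 0.1001 0.1019]
wrist 1115 642.1 46.4 60.8 40.1 1.1 [nan nan nan]
wrist 228 642.3 104.7 60.8 9.4 7.9 [0.0897 0.1001 0.1019]
wrist 174 613.4 135.4 22.9 11.5 56.5 [nan nan nan]
wrist 113 643.0 46.3 13.3 10.4 1.8 [0.0894 0.0955 0.0969]
scene brush 333 ((499.8328857421875, -214.8787384033203), (160.4330291748047, 21.84081268310547), 1.0326192378997803) 0.05504172155044795 0.06732089114322037
side brush 393 ((495.6709289550781, -217.1878662109375), (158.16102600097656, 23.752552032470703), 1.896317958831787) 0.05503231377103679 0.06831129622710364
side [316 151  12   2  14] [0.574 0.29  0.035] z 0.038
side [294 152   9   1   9] [0.482 0.287 0.036] z 0.037
side [335 154  17  51 166] [ 0.618 -0.002  0.091] z 0.1
side [304 160   5   3  12] [0.51  0.231 0.025] z 0.029
side [292 163   5   1   5] [0.464 0.178 0.049] z 0.05
scene [279 210  17  11  90] [ 0.617 -0.111  0.089] z 0.1
scene [307 217  20  12 107] [ 0.615 -0.034  0.089] z 0.1
scene [408 222  56  56 159] [0.572 0.26  0.036] z 0.038
scene [335 224  24  14 125] [0.613 0.042 0.085] z 0.1
scene [430 228   9  10  64] [0.47  0.224 0.017] z 0.023
scene [369 233  24  14 140] [0.613 0.12  0.085] z 0.1
scene [422 238  21  20 218] [0.524 0.226 0.018] z 0.033
scene [411 244   3   6   8] [0.561 0.184 0.036] z 0.038
```

View pics/f.png

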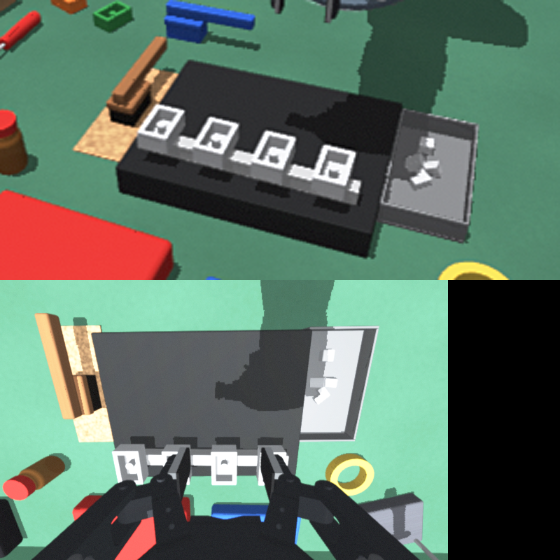

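All four housings lie across the bar at (160–335, 125–165). The four scraps are in the tray near (425, 160), the brush stands on its pad, and the arm is clear, so I'm handing in.

```bash
python3 -c "
from plant import order
print(order.finish_job())"
```

```text
the job is handed in; nothing more can be done
None
```

I've handed in the job, but no verdict came back. By my last camera check all four scraps are in the tray, the brush stands bristles down on its pad, and all four housings lie level and square across the bar.

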